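# Set the drag of a tool chest's friction hinge

## Task

The lid of the wooden tool chest has worked loose and drops shut. Turn the black knob of its hinge brake clockwise until you feel the brake bite and then a little more, but do not crush it down hard; then lift the lid by its bar handle about half way (50 degrees), let go, and leave it standing there on its own to show that the hinge now holds. Leave the other things on the bench alone.

Things in the scene. Friction and masses are not known exactly. Their poses are not given: they have to be found in the camera images.
- chest: Fixed dark wooden tool chest, 170 (x) by 220 (y) by 100 mm high; origin at the centre of its underside on the bench, x axis from the lid's free front edge to the hinge at the back, y axis towards the brake, z up. A dark steel brake housing (88 mm in x, 50 mm in y, 165 mm high) stands against its +y side at the hinge end, the knob on top.
- lid_hinge (a point): Middle of the lid's hinge line, on the back upper edge of the chest, 85 mm along +x of the chest's origin and 100 mm up. The hinge line runs along the chest's y axis.
- lid_handle (a point): Middle of the steel bar handle on the lid: a round bar 10 mm thick and 90 mm long, parallel to the hinge line, 156 mm in front of the hinge line and 45 mm above it when the lid is shut (35 mm clear from bar centre to the lid's upper face); it moves with the lid. The lid is 10 mm thick wood, its front edge 14 mm in front of the bar.
- lid (a joint): Opening angle of the lid in rad: 0 shut, growing as the front edge rises; stop at 1.75. The lid weighs 0.35 to 0.6 kg; with the brake off it falls shut.
- knob_grip (a point): Point on the upright axis of the black brake knob, at the height to grip it from above, 196 mm above the bench. The knob is a disc 44 mm across and 8 mm high on the housing, with an upright bar on it 44 mm long, 14 mm thick, its top 209 mm above the bench; this point's x axis runs along the bar, so fingers close along its y axis. 85 mm along +x, 132 mm along +y of the chest's origin.
- knob (a joint): Turn of the knob in rad, growing clockwise seen from above (tightening), 0 to 2.4; the bar lies along the chest's x axis at 0. Starts between 0.05 and 0.35; turns stiffly (0.32 N m) and stays where left. It drives a sprung pad onto the drum. The turn at which the pad bites is hidden, 0.5 to 1.2 rad; from there the turning torque rises 0.6 N m per rad and the pad's force about 110 N per rad.
- drum: Steel brake drum, 60 mm across, 20 mm wide, fixed to the lid on the hinge line, hidden in the housing 132 mm to the +y side of the hinge's middle; origin at its centre. Only the pad touches it; lid drag is about 0.018 N m per N of pad force. The lid holds half open from 0.08 to 0.2 rad of knob past the bite, according to its weight; at 0.38 rad past the bite the brake is crushed.
- spool: Reel of copper wire, 44 mm across, 58 mm high, standing beside the chest; a bystander, origin at its underside.
- dish: White ceramic bowl, 80 mm across, 30 mm high, beside the chest; a bystander, origin at its underside.
- brush: Brush with a wooden handle, 170 mm long, lying on the bench; a bystander, origin at its underside.
- flask: White plastic bottle, 56 mm across, 130 mm high; a bystander, origin at its underside.
- hammer: Hammer with a wooden handle, 240 mm long, lying on the bench; a bystander, origin at its underside.
- torch: Hand torch standing on a 90 mm square steel foot, 186 mm high; a bystander, origin at its underside.
- pliers: Pliers with black grips, 130 mm long, lying on the bench; a bystander, origin at its underside.

How it is judged:
On the way, in this order (a step that is already met when the one before it is completed fails the run):
1. The fingers have the lid by its handle, raised about half way (0.7 to 1.05 rad) (value of joint lid between 0.7 and 1.05 rad and contact force between the fingers and lid above 0.3 N), for 0.1 s.
2. The lid is let go about half way open and stands still there by itself for 1.5 s (value of joint lid between 0.7 and 1.05 rad and velocity of joint lid between -0.02 and 0.02 rad/s and contact force between the fingers and lid below 0.05 N), for 1.5 s.
At the end, for the whole second after the job is handed in: The lid stands still by itself between 0.7 and 1.05 rad (40 to 60 degrees), untouched by the robot, held by the brake pad on the drum (all of step 2 and contact force between drum and anything else above 3 N).
It fails at once if The brake is crushed: the pad presses on the drum with more than 45 N (contact force between drum and anything else above 45 N).
It fails at once if A bystander is moved by more than 20 mm (distance of any of spool, dish, brush, flask, hammer, torch, pliers from where it was at the start of the episode above 0.02 m).
It also fails if it takes over 61 s, if anything falls off the work surface, if the arm or the gripper's body presses on something with over 40 N, if the wrist force passes 120 N, or if a joint passes its speed limit or range.

## Robot

A 6-joint arm with a two-finger parallel gripper is mounted at the origin on the work surface. World frame = base frame: x ahead of the robot, y to its left, z up, the work surface at z = 0. Lengths are in m, angles in rad, forces in N, time in s.
With the tool pointing down it reaches from about 0.325 to 0.775 m from the base axis. Payload 9.3 kg.
Tool frame: the origin (TCP) lies midway between the tips of the shut fingers; the grasp point (between the pads) lies arm.hold_point_z behind it (arm.hold_point_z is the distance from the TCP to the grasp point, in m); z points along the fingers, y is the line along which they close (so a half turn about z gives the same grasp; the last joint's range is limited). The gripper opens to 85 mm and grips with 20 to 120 N. Pads are 22 mm wide; open, the fingers measure 114 mm over their backs; the gripper's body (76 mm by 85 mm) begins 54 mm behind the grasp point. The pads swing forward as they close: fully open they stand 13 mm farther back than shut.
Start: joints at [-1.308, 0.259, 0.021, 1.334, 0, 1.418], TCP at [0.222, -0.503, 0.231] pointing down, gripper open.
Joint ranges: [-3.04, 3.04], [-0.91, 1.82], [-1.04, 1.36], [-1.92, 1.95], [-1.52, 1.45], [-3.14, 3.14]. Speed limits (rad/s): [2.22, 2.22, 2.79, 3.14, 3.14, 3.14].

## Interface

Orientations are given as a rotation vector (axis times angle).
In Python, from workcell import arm, eyes gives the robot as it stands.
- The arm moves only by the shell command python3 -m jog 'ROWS' [OPENING]. ROWS is JSON, a list that holds one entry, the list of rows, each a list of 4 numbers: the shift along the tool's x, y, z normalised to -1 to 1, where 1 is 0.5 m, then the turn about the tool's z normalised to -1 to 1, where 1 is 0.5 rad. In form: [[[tx, ty, tz, roll], ...]]. A call has 1 to 5 rows; each row shifts and turns the commanded pose from where the row before left it, along the tool's axes as they then stand; what a row does not reach is not made up. A row lasts 1/10 s, in which the tool goes at most 50 mm and 8.59 degrees, less where a joint would pass 70% of its speed; a pose out of reach is approached as far as the arm can. A call with a number of a shift or a turn outside -1 to 1 is refused whole. A call with a gripper value outside its range is refused whole. OPENING is the opening, from 0 (shut) to 1 (fully open), set as the call begins (- or left out, the last holds). The fingers move at their own pace and stop on an object; the grip force is fixed at half the most. Time passes only in rows, so rows that do not move let the fingers close. It gives the time, the measured TCP pose, the force, the opening and the grip force at its end, in the units of the state.
- arm.state(): the state, without advancing time (a new reading comes with each control period).
- eyes.grab_frame(name): name is "scene" or "top" or "wrist"; returns (picture, depth): 420x560x3 uint8, red, green, blue; 420x560 float32, m along the optical axis (not along the pixel's ray), 0 where there is no reading.
- eyes.get_calibration(name): a dict with "intrinsics" (3x3 intrinsics, pixels), "xyz" and "orientation" of the camera in the world; the wrist camera has in their place "hand_eye" (4x4, takes a point from camera to tool coordinates, whose origin is the TCP and whose axes are the flange's). Camera axes: x right, y down, z forward; pixel columns grow to the right and rows downward; lengths in m; the calibration is good to about 2 mm. A picture is of the moment at which its call begins: read the wrist's pose just before it. get_calibration takes no time and is no camera call.
- arm.sign_off(): hands the job in; it is judged then, once.
The state is a dict: "t": time; "joint_positions": joint angles; "dq": joint speeds; "joint_efforts": joint torques, N m; "tool_pos": TCP position; "tcp_rot": TCP orientation; "wrist_force": force on the tool from outside, world axes, zero at the start; "wrist_torque": the same for the moment, N m; "gripper_width": finger opening in m; "grip_force": force on a finger pad.
Only numpy, scipy, OpenCV 4.12 (cv2) and the standard library are available. Lean on these libraries where they do the work, as an engineer would, in place of code of your own. Each camera call takes 0.05 s, during which the arm holds its last target. There are 200 camera calls.

## Working session

There is one attempt and no reset: what is moved stays moved. The work goes in short steps, Python scripts to look and compute and a shell command to move; the robot and the scene stay as the last step left them, time stands still between calls to the robot, and variables do not carry over. Pictures are saved under pics/ and viewed, at most 10 in all, crops included, and the job is handed in when it is done.

```bash
mkdir -p pics; ls; python3 - <<'E'
from workcell import arm, eyes
import cv2, numpy as np
print(arm.state(), arm.hold_point_z)
for n in ("scene","top"):
    im,d=eyes.grab_frame(n); np.savez(f"{n}.npz",im=im,d=d)
    cv2.imwrite(f"pics/{n}.png",im[:,:,::-1]); print(n,eyes.get_calibration(n))
print(eyes.get_calibration("wrist"))
E
```

```text
pics
{'t': 0.0, 'joint_positions': array([-1.30758703e+00,  2.59224178e-01,  2.07712974e-02,  1.33371257e+00,
       -2.82121572e-06,  1.41816594e+00]), 'dq': array([0.00039882, 0.00037591, 0.00015063, 0.00057855, 0.00064952,
       0.00113363]), 'joint_efforts': array([ 2.44836177e-03, -5.55646205e+01,  3.44525814e+01,  1.38480068e-02,
       -1.00056275e-04,  2.50828623e-05]), 'tool_pos': array([ 0.22208352, -0.50286515,  0.23065255]), 'tcp_rot': array([-3.07259293e+00, -6.48221092e-01,  1.23217014e-04]), 'wrist_force': array([ 0.02278811, -0.14127774, -0.49959405]), 'wrist_torque': array([0.00325593, 0.00597328, 0.01829896]), 'grip_force': 0.0, 'gripper_width': 0.08555030572052458} 0.0187
scene {'intrinsics': array([[395.6313417 ,   0.        , 284.7511152 ],
       [  0.        , 395.6313417 , 204.74096913],
       [  0.        ,   0.        ,   1.        ]]), 'xyz': array([ 0.80336399, -0.44206316,  1.10243815]), 'orientation': array([-2.51242452, -0.79009718,  0.20114329])}
top {'intrinsics': array([[542.30079204,   0.        , 278.95077248],
       [  0.        , 542.30079204, 219.29955645],
       [  0.        ,   0.        ,   1.        ]]), 'xyz': array([0.26327306, 0.01540664, 1.69731492]), 'orientation': array([-2.12956864,  2.16719165, -0.13344095])}
{'intrinsics': array([[351.19298714,   0.        , 283.52090521],
       [  0.        , 351.19298714, 210.01460421],
       [  0.        ,   0.        ,   1.        ]]), 'hand_eye': array([[-6.28225491e-06, -9.66136781e-01, -2.58030463e-01,
         6.61664089e-02],
       [ 9.99999967e-01,  6.01008326e-05, -2.49380941e-04,
        -1.06777173e-04],
       [ 2.56443945e-04, -2.58030456e-01,  9.66136749e-01,
        -1.41856918e-01],
       [ 0.00000000e+00,  0.00000000e+00,  0.00000000e+00,
         1.00000000e+00]])}
```

View pics/scene.png

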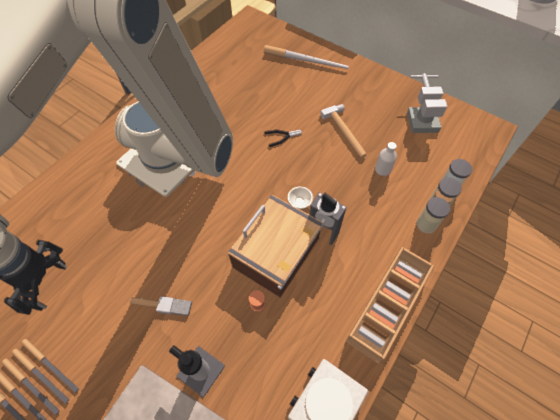

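View pics/top.png

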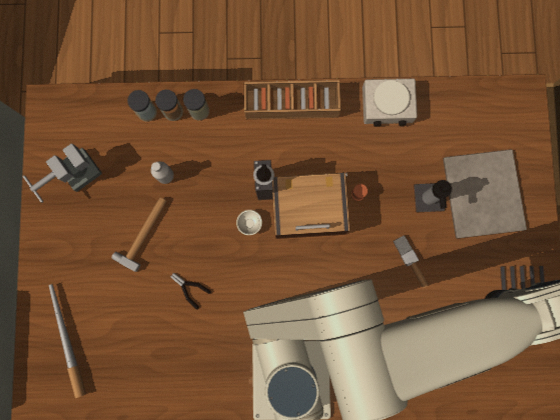

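The scene view shows the chest at (275,243), with its handle at (255,220) and the black knob at (328,205). In the top view the lid is at (311,205), the bar at (313,227), the knob at (263,175), the dish at (249,222) and the spool at (361,191). The handle side faces the robot.

```bash
cat > h.py <<'E'
import numpy as np, cv2
from scipy.spatial.transform import Rotation as R
from workcell import arm, eyes
def cloud(n,d,c,st=None):
    K=c["intrinsics"]; v,u=np.mgrid[:420,:560]
    P=np.stack([(u-K[0,2])/K[0,0]*d,(v-K[1,2])/K[1,1]*d,d],-1)
    if n=="wrist":
        H=c["hand_eye"]; P=P@H[:3,:3].T+H[:3,3]
        return P@R.from_rotvec(st["tcp_rot"]).as_matrix().T+st["tool_pos"]
    return P@R.from_rotvec(c["orientation"]).as_matrix().T+c["xyz"]
def rect(name,P,m):
    p=P[m][:,:2].astype(np.float32); (c,s,a)=cv2.minAreaRect(p*1000)
    print(name,len(p),"c",np.round(c,1),"size",np.round(s,1),"ang",round(a,1),"z",np.round(np.percentile(P[m][:,2],[5,50,95]),4),"mean",p.mean(0).round(4))
def comp(m):
    n,l,s,_=cv2.connectedComponentsWithStats(m.astype(np.uint8)); return l==1+np.argmax(s[1:,4]) if n>1 else m
E
python3 - <<'E'
from h import *
for n in ("scene","top"):
    f=np.load(n+".npz"); P=cloud(n,f["d"],eyes.get_calibration(n)); z=P[...,2]
    box=np.zeros(z.shape,bool)
    if n=="top": box[150:245,225:355]=1
    else: box[180:300,225:350]=1
    box&=f["d"]>0
    im=f["im"].astype(int)
    for nm,lo,hi in (("lid",.095,.12),("handle",.13,.155),("housing",.158,.178),("knob",.195,.225)):
        m=comp(box&(z>lo)&(z<hi)); rect(n+" "+nm,P,m)
E
```

```text
scene lid 4771 c [538.2 -41.3] size [211.9 275.4] ang 0.5 z [0.106  0.1106 0.1139] mean [ 0.5301 -0.0694]
scene handle 137 c [448.4 -70.2] size [11.  99.1] ang 2.4 z [0.1362 0.1483 0.1525] mean [ 0.4498 -0.0723]
scene housing 401 c [598.8  67.1] size [88.2 56.6] ang 2.1 z [0.1614 0.1665 0.176 ] mean [0.6021 0.0628]
scene knob 110 c [598.6  67.7] size [14.6 44.4] ang 80.5 z [0.1962 0.2075 0.211 ] mean [0.5993 0.0665]
top lid 4204 c [521.7 -42.6] size [177.3 272. ] ang 2.2 z [0.1039 0.1101 0.1162] mean [ 0.5222 -0.0634]
top handle 113 c [448.4 -67.4] size [10.9 98.5] ang 2.9 z [0.1426 0.1492 0.1533] mean [ 0.4481 -0.0671]
top housing 426 c [598.1  71.2] size [58.  89.3] ang 89.4 z [0.1606 0.1669 0.1766] mean [0.5951 0.0725]
top knob 79 c [597.2  71.4] size [14.3 41.4] ang 81.4 z [0.2015 0.2081 0.2131] mean [0.597 0.071]
```

Both views agree: the handle is at about (0.448,-0.069) and the knob at about (0.598,0.069). Chest yaw is about 2.5° and the bar lies at about -9°, so the knob is at about 0.2 rad. I'll lift, move over the knob and turn the tool to yaw 171°.

```bash
python3 -m jog '[[[0,0,-0.07,0],[0,0,-0.07,0],[0.0767,-0.0497,0,0],[0.0767,-0.0497,0,0],[0.0767,-0.0497,0,0]]]' 1
python3 -m jog '[[[0.0767,-0.0497,0,0],[0.0767,-0.0497,0,0],[0.0767,-0.0497,0,0],[0.0767,-0.0497,0,0],[0.0767,-0.0497,0,0]]]'
python3 -m jog '[[[0.0767,-0.0497,0,0],[0.0767,-0.0497,0,0],[0.0767,-0.0497,0,0],[0.0767,-0.0497,0,0],[0.0767,-0.0497,0,0]]]'
python3 -m jog '[[[0.0767,-0.0497,0,0],[0.0767,-0.0497,0,0],[0,0,0,-0.28],[0,0,0,-0.28],[0,0,0,-0.28]]]'
python3 -m jog '[[[0,0,0,-0.28],[0,0,0,-0.28],[0,0,0,-0.28],[0,0,0,-0.28],[0,0,0,-0.28]]]'
python3 -m jog '[[[0,0,0,-0.28],[0,0,0,-0.28],[0,0,0,-0.28],[0,0,0,-0.28],[0,0,0,-0.28]]]'
python3 -m jog '[[[0,0,0,-0.28],[0,0,0,-0.28],[0,0,0,-0.28],[0,0,0,-0.28],[0,0,0,-0.28]]]'
python3 -m jog '[[[0,0,0,-0.1],[0,0,0,0],[0,0,0,0]]]'
cat >> h.py <<'E'
def tool():
    s=arm.state(); M=R.from_rotvec(s["tcp_rot"]).as_matrix()
    print("t",round(s["t"],2),"tcp",s["tool_pos"].round(4),"yaw",round(np.degrees(np.arctan2(M[1,0],M[0,0])),2),"z",M[:,2].round(3),"q",s["joint_positions"].round(2),"F",s["wrist_force"].round(2),"T",s["wrist_torque"].round(3),"w",round(s["gripper_width"],4),s["grip_force"])
    return s,M
def need(target):
    s,M=tool(); print("rows (total, normalised)",((M.T@(np.array(target)-s["tool_pos"]))/0.5).round(4))
E
python3 - <<'E'
from h import *
s,M=tool()
im,d=eyes.grab_frame("wrist"); cv2.imwrite("pics/w1.png",im[:,:,::-1]); P=cloud("wrist",d,eyes.get_calibration("wrist"),s)
np.savez("w1.npz",im=im,d=d,P=P)
z=P[...,2]; b=(d>0)&(abs(P[...,0]-.6)<.08)&(abs(P[...,1]-.07)<.06)
for nm,lo,hi in (("knob",.200,.218),("disc",.169,.178),("housing",.158,.169)): rect(nm,P,comp(b&(z>lo)&(z<hi)))
E
```

```text
t: 0.6
tool_pos: [0.2977, -0.3873, 0.301]
tcp_rot: [-3.074, -0.646, -0.0]
wrist_force: [0.5, 0.1, -0.3]
gripper_width: 0.0853
grip_force: 0.0
t: 1.1
tool_pos: [0.4231, -0.1956, 0.3012]
tcp_rot: [-3.074, -0.648, 0.0]
wrist_force: [0.2, -1.0, -0.6]
gripper_width: 0.0857
grip_force: 0.0
t: 1.6
tool_pos: [0.5484, -0.0043, 0.301]
tcp_rot: [-3.074, -0.649, 0.001]
wrist_force: [0.9, -0.9, 0.7]
gripper_width: 0.0854
grip_force: 0.0
t: 2.1
tool_pos: [0.5979, 0.0709, 0.3005]
tcp_rot: [-2.866, -1.285, 0.002]
wrist_force: [1.0, -0.4, -0.1]
gripper_width: 0.0856
grip_force: 0.0
t: 2.6
tool_pos: [0.5977, 0.0702, 0.3008]
tcp_rot: [-2.253, -2.188, 0.001]
wrist_force: [0.1, 0.2, -0.1]
gripper_width: 0.0853
grip_force: 0.0
t: 3.1
tool_pos: [0.5977, 0.0702, 0.3008]
tcp_rot: [-1.366, -2.828, 0.001]
wrist_force: [-0.6, 0.9, -0.2]
gripper_width: 0.0853
grip_force: 0.0
t: 3.6
tool_pos: [0.5977, 0.0702, 0.3008]
tcp_rot: [-0.314, -3.125, 0.0]
wrist_force: [-0.8, 0.4, -0.3]
gripper_width: 0.0851
grip_force: 0.0
t: 3.9
tool_pos: [0.5978, 0.0702, 0.301]
tcp_rot: [-0.247, -3.131, 0.0]
wrist_force: [-0.3, 0.4, -0.1]
gripper_width: 0.0853
grip_force: 0.0
t 3.9 tcp [0.5978 0.0702 0.301 ] yaw 170.97 z [-0.001  0.    -1.   ] q [-0.02  0.34  0.32  1.55  0.    0.14] F [-0.28  0.44 -0.06] T [-0.056  0.032 -0.053] w 0.0853 0.0
knob 1194 c [599.8  69.1] size [13.4 44.1] ang 81.2 z [0.2057 0.208  0.2092] mean [0.5983 0.0695]
disc 674 c [600.1  83.1] size [15.4 41.8] ang 86.6 z [0.1738 0.1752 0.1764] mean [0.6007 0.0826]
housing 4121 c [600.   69.5] size [88.1 59.4] ang 2.7 z [0.1631 0.1651 0.1681] mean [0.5933 0.0718]
```

View pics/w1.png

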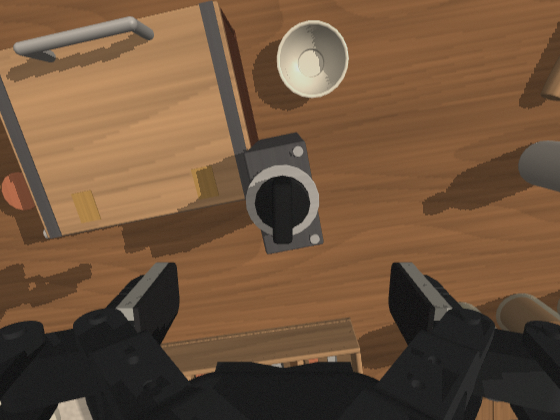

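The wrist view shows the knob bar at (282,205), the dish at (313,58) clear of it, and the handle at top left (80,38). Knob centre is (0.5995,0.069) at 171.2°, which matches. Next I'll descend to TCP z 0.180 and close.

```bash
python3 -m jog '[[[-0.003,-0.002,0.06,0],[0,0,0.06,0],[0,0,0.06,0],[0,0,0.06,0],[0,0,0,0]]]'
python3 -m jog '[[[0,0,0,0],[0,0,0,0],[0,0,0,0],[0,0,0,0],[0,0,0,0]]]' 0
python3 -m jog '[[[0,0,0,0],[0,0,0,0],[0,0,0,0],[0,0,0,0],[0,0,0,0]]]'; python3 -c "
from h import *; tool()"
```

```text
t: 4.45
tool_pos: [0.5972, 0.069, 0.1776]
tcp_rot: [-0.246, -3.125, 0.001]
wrist_force: [0.3, 0.2, -0.9]
gripper_width: 0.0851
grip_force: 0.0
t: 4.95
tool_pos: [0.5994, 0.0688, 0.1821]
tcp_rot: [0.244, 3.131, -0.0]
wrist_force: [-2.7, -5.5, 21.0]
gripper_width: 0.0126
grip_force: 62.0
t: 5.45
tool_pos: [0.5994, 0.0688, 0.1822]
tcp_rot: [0.244, 3.131, -0.0]
wrist_force: [-1.2, -0.9, 6.4]
gripper_width: 0.0129
grip_force: 58.9
t 5.45 tcp [0.5994 0.0688 0.1822] yaw 171.08 z [ 0.001 -0.    -1.   ] q [-0.02  0.37  0.05  1.26 -0.    0.13] F [-1.16 -0.92  6.4 ] T [-0.36   0.239  0.176] w 0.0129 58.91130745410919
```

The knob is gripped. Next I'll turn in small steps, logging the turning torque.

```bash
cat > r.py <<'E'
from h import *
s=arm.state(); M=R.from_rotvec(s["tcp_rot"]).as_matrix(); y=np.degrees(np.arctan2(M[1,0],M[0,0]))
L="t %.2f turned %.3f Tz %.3f j6 %.3f F %s w %.4f"%(s["t"],np.radians((171.2-y+180)%360-180),s["wrist_torque"][2],s["joint_efforts"][5],s["wrist_force"].round(1),s["gripper_width"]); print(L)
open("log.txt","a").write(L+"\n")
E
J='python3 -m jog'
$J '[[[0,0,0,0.05],[0,0,0,0.05]]]' >/dev/null; python3 r.py
$J '[[[0,0,0,0.05],[0,0,0,0.05]]]' >/dev/null; python3 r.py
$J '[[[0,0,0,0.05],[0,0,0,0.05]]]' >/dev/null; python3 r.py
$J '[[[0,0,0,0.05],[0,0,0,0.05]]]' >/dev/null; python3 r.py
$J '[[[0,0,0,0.05],[0,0,0,0.05]]]' >/dev/null; python3 r.py
$J '[[[0,0,0,0.05],[0,0,0,0.05]]]' >/dev/null; python3 r.py
```

```text
t 5.65 turned 0.053 Tz 0.325 j6 -0.123 F [-0.4 -1.3  6.1] w 0.0134
t 5.85 turned 0.103 Tz 0.346 j6 -0.094 F [-1.7 -1.5  4.9] w 0.0129
t 6.05 turned 0.153 Tz 0.328 j6 -0.093 F [-0.7 -2.1  6.3] w 0.0128
t 6.25 turned 0.203 Tz 0.322 j6 -0.093 F [-1.9 -2.3  5.9] w 0.0132
t 6.45 turned 0.253 Tz 0.337 j6 -0.093 F [-1.  -2.4  6.1] w 0.0133
t 6.65 turned 0.303 Tz 0.263 j6 -0.093 F [-1.  -3.3  6.2] w 0.0129
```

```bash
J='python3 -m jog'
$J '[[[0,0,0,0.05],[0,0,0,0.05]]]' >/dev/null; python3 r.py
$J '[[[0,0,0,0.05],[0,0,0,0.05]]]' >/dev/null; python3 r.py
$J '[[[0,0,0,0.05],[0,0,0,0.05]]]' >/dev/null; python3 r.py
$J '[[[0,0,0,0.05],[0,0,0,0.05]]]' >/dev/null; python3 r.py
```

```text
t 6.85 turned 0.353 Tz 0.255 j6 -0.079 F [-1.5 -1.7  6.2] w 0.0134
t 7.05 turned 0.403 Tz 0.340 j6 -0.050 F [-1.9 -4.   6.3] w 0.0132
t 7.25 turned 0.453 Tz 0.372 j6 -0.022 F [-1.3 -2.8  7.3] w 0.0127
t 7.45 turned 0.503 Tz 0.449 j6 0.008 F [-2.  -2.8  5.5] w 0.0130
```

The bite shows clearly at a turn of about 0.33, and I'm now about 0.17 past it. Two more steps bring it to about 0.275, then I'll release and lift off.

```bash
J='python3 -m jog'
$J '[[[0,0,0,0.05],[0,0,0,0.05]]]' >/dev/null; python3 r.py
$J '[[[0,0,0,0.055],[0,0,0,0.05]]]' >/dev/null; python3 r.py
$J '[[[0,0,0,0],[0,0,0,0],[0,0,0,0],[0,0,0,0]]]' 1; python3 r.py
$J '[[[0,0,-0.05,0],[0,0,-0.07,0],[0,0,-0.07,0],[0,0,-0.07,0],[0,0,0,0]]]'
python3 - <<'E'
from h import *
s,M=tool()
im,d=eyes.grab_frame("wrist"); P=cloud("wrist",d,eyes.get_calibration("wrist"),s); z=P[...,2]
b=(d>0)&(abs(P[...,0]-.6)<.08)&(abs(P[...,1]-.07)<.06)
rect("knob",P,comp(b&(z>.2)&(z<.218)))
b=(d>0)&(abs(P[...,0]-.45)<.05)&(abs(P[...,1]+.07)<.08)
rect("handle",P,comp(b&(z>.135)&(z<.158)))
E
```

```text
t 7.65 turned 0.553 Tz 0.407 j6 0.037 F [-2.3 -2.9  6.8] w 0.0133
t 7.85 turned 0.606 Tz 0.450 j6 0.097 F [-2.7 -4.5  6.8] w 0.0130
t: 8.25
tool_pos: [0.5991, 0.0691, 0.1811]
tcp_rot: [-1.162, -2.918, -0.0]
wrist_force: [0.2, 0.5, 0.4]
gripper_width: 0.0709
grip_force: 0.0
t 8.25 turned 0.604 Tz 0.007 j6 -0.006 F [0.2 0.5 0.4] w 0.0709
t: 8.75
tool_pos: [0.6002, 0.0691, 0.316]
tcp_rot: [1.16, 2.912, 0.004]
wrist_force: [-0.9, 0.2, -0.9]
gripper_width: 0.0855
grip_force: 0.0
t 8.75 tcp [0.6002 0.0691 0.316 ] yaw 136.57 z [ 0.007 -0.    -1.   ] q [-0.02  0.34  0.36  1.58  0.    0.73] F [-0.92  0.17 -0.91] T [-0.037  0.022 -0.03 ] w 0.0855 0.0
knob 1079 c [599.4  69.3] size [13.5 43.5] ang 46.8 z [0.2058 0.2079 0.2092] mean [0.5987 0.0703]
handle 1386 c [450.  -68.3] size [10.5 98.7] ang 2.7 z [0.1417 0.1487 0.1504] mean [ 0.451  -0.0653]
```

The knob is now 0.60 rad past its start, about 0.275 past the bite. The handle is at (0.4495,-0.068), yaw 2.7°. I'll roll to yaw 92.7° (tool +y is then chest +x), move over the bar, descend and grip.

```bash
J='python3 -m jog'
$J '[[[0,0,0,0.2553],[0,0,0,0.2553],[0,0,0,0.2553],[0,0,0,0.2553],[0,0,0,0.2553]]]' >/dev/null
$J '[[[0,0,0,0.2553],[-0.052,-0.0628,0,0],[-0.052,-0.0628,0,0],[-0.052,-0.0628,0,0],[-0.052,-0.0628,0,0]]]' >/dev/null
$J '[[[-0.052,-0.0628,0,0],[0,0,0.07,0],[0,0,0.07,0],[0,0,0,0],[0,0,0,0]]]'
python3 -c "
from h import *; need([.4495,-.0683,.131])"
```

```text
t: 10.3
tool_pos: [0.448, -0.068, 0.2412]
tcp_rot: [-2.168, -2.272, 0.001]
wrist_force: [-0.3, 0.8, 0.1]
gripper_width: 0.0854
grip_force: 0.0
t 10.3 tcp [ 0.448  -0.068   0.2412] yaw 92.68 z [-0.002  0.001 -1.   ] q [-0.34  0.09 -0.16  1.32  0.    1.19] F [-0.31  0.8   0.11] T [0.017 0.002 0.016] w 0.0854 0.0
rows (total, normalised) [-0.0009  0.0033  0.2205]
```

```bash
J='python3 -m jog'
$J '[[[0,0.003,0.055,0],[0,0,0.055,0],[0,0,0.055,0],[0,0,0.055,0],[0,0,0,0]]]'
$J '[[[0,0,0,0],[0,0,0,0],[0,0,0,0],[0,0,0,0],[0,0,0,0]]]' 0
$J '[[[0,0,0,0],[0,0,0,0],[0,0,0,0]]]'; python3 -c "
from h import *; s,M=tool()
H=np.array([s['tool_pos'][0]+.156*.9989,s['tool_pos'][1]+.156*.047])
p=np.radians(np.array([0,5,10,15,20,25,30,35,40,45,50]));X=-.156*np.cos(p)+.045*np.sin(p);Z=.156*np.sin(p)+.045*np.cos(p)
print('ty',(np.diff(X)/.5).round(4));print('tz',(-np.diff(Z)/.5).round(4))"
```

```text
t: 10.8
tool_pos: [0.4493, -0.0676, 0.13]
tcp_rot: [-2.166, -2.271, 0.002]
wrist_force: [-0.6, -0.0, 0.1]
gripper_width: 0.0856
grip_force: 0.0
t: 11.3
tool_pos: [0.45, -0.0682, 0.1318]
tcp_rot: [2.169, 2.272, 0.0]
wrist_force: [-5.1, 0.2, 3.7]
gripper_width: 0.0124
grip_force: 5.4
t: 11.6
tool_pos: [0.4486, -0.0683, 0.1318]
tcp_rot: [-2.169, -2.272, 0.003]
wrist_force: [-8.3, -1.4, 10.7]
gripper_width: 0.008
grip_force: 58.8
t 11.6 tcp [ 0.4486 -0.0683  0.1318] yaw 92.65 z [-0.002 -0.001 -1.   ] q [-0.34  0.15 -0.38  1.04 -0.    1.19] F [-8.32 -1.42 10.72] T [-0.19   1.711 -0.017] w 0.008 58.75888109207153
ty [0.009  0.0113 0.0136 0.0157 0.0177 0.0195 0.0212 0.0228 0.0242 0.0254]
tz [-0.0269 -0.026  -0.0249 -0.0236 -0.0221 -0.0205 -0.0187 -0.0168 -0.0148
 -0.0126]
```

```bash
J='python3 -m jog'
$J '[[[0,0.0045,-0.0135,0],[0,0.0045,-0.0135,0],[0,0.0056,-0.013,0],[0,0.0057,-0.013,0]]]'
$J '[[[0,0.0068,-0.0125,0],[0,0.0068,-0.0125,0],[0,0.0078,-0.0118,0],[0,0.0079,-0.0118,0]]]'
```

```text
t: 12.0
tool_pos: [0.4577, -0.0678, 0.1571]
tcp_rot: [-2.167, -2.269, 0.006]
wrist_force: [-6.6, -3.1, -4.5]
gripper_width: 0.0073
grip_force: 58.4
t: 12.4
tool_pos: [0.4714, -0.0672, 0.1814]
tcp_rot: [-2.167, -2.268, 0.009]
wrist_force: [-13.0, -4.0, 2.0]
gripper_width: 0.0071
grip_force: 58.6
```

```bash
J='python3 -m jog'
$J '[[[0,0.0088,-0.0111,0],[0,0.0089,-0.0111,0],[0,0.0097,-0.0103,0],[0,0.0098,-0.0103,0]]]'
$J '[[[0,0.0106,-0.0094,0],[0,0.0106,-0.0094,0],[0,0.0114,-0.0084,0],[0,0.0114,-0.0084,0]]]'
$J '[[[0,0.0121,-0.0074,0],[0,0.0121,-0.0074,0],[0,0.0127,-0.0063,0],[0,0.0127,-0.0063,0]]]'
$J '[[[0,0,0,0],[0,0,0,0],[0,0,0,0]]]'
python3 - <<'E'
from h import *
s,M=tool(); h=s["tool_pos"]
# bar height above hinge -> lid angle (bar 13 mm above TCP)
print("phi from x",np.degrees(np.arccos(np.clip((.4495+.156-h[0])/.1624,-1,1)))-16.1,"phi from z",np.degrees(np.arcsin(np.clip((h[2]+.0132-.1)/.1624,-1,1)))-16.1)
for n in ("scene",):
    im,d=eyes.grab_frame(n); cv2.imwrite("pics/s2.png",cv2.resize(im[150:320,190:390,::-1],None,fx=3,fy=3))
E
```

```text
t: 12.8
tool_pos: [0.4894, -0.0664, 0.2033]
tcp_rot: [-2.167, -2.268, 0.01]
wrist_force: [-18.7, -3.9, 6.8]
gripper_width: 0.0078
grip_force: 58.7
t: 13.2
tool_pos: [0.5113, -0.0655, 0.2225]
tcp_rot: [-2.168, -2.269, 0.009]
wrist_force: [-22.2, -3.6, 16.8]
gripper_width: 0.0077
grip_force: 59.0
t: 13.6
tool_pos: [0.5378, -0.0643, 0.2375]
tcp_rot: [2.17, 2.272, -0.004]
wrist_force: [-15.8, -2.3, 24.9]
gripper_width: 0.0074
grip_force: 62.5
t: 13.9
tool_pos: [0.5388, -0.0643, 0.2378]
tcp_rot: [2.168, 2.27, -0.001]
wrist_force: [-12.5, -0.4, 23.5]
gripper_width: 0.0073
grip_force: 62.4
t 13.9 tcp [ 0.5388 -0.0643  0.2378] yaw 92.64 z [ 0.001 -0.002 -1.   ] q [-0.27  0.24  0.02  1.34 -0.    1.25] F [-12.54  -0.36  23.46] T [-0.175  2.638 -0.047] w 0.0073 62.41777539253235
phi from x 49.64165758851106 phi from z 52.35038385095826
```

View pics/s2.png

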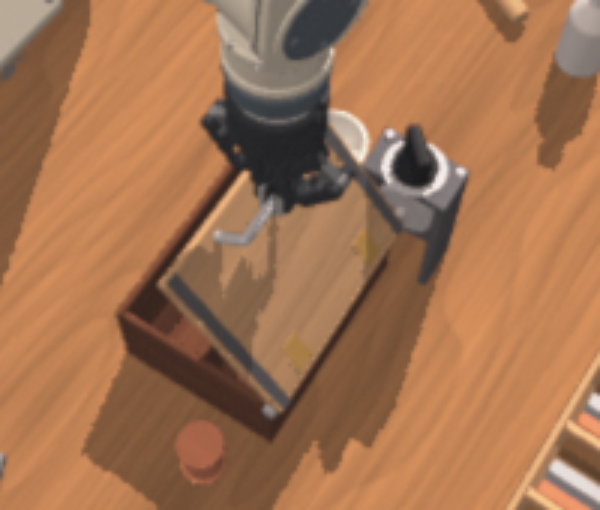

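The crop shows the lid at about 50°, with the fingers on the bar near (275,205) and the chest open. The residual force is about 25 N, so I'll relieve it before opening slightly.

```bash
J='python3 -m jog'
$J '[[[0,-0.002,-0.004,0],[0,0,0,0],[0,0,0,0]]]'
$J '[[[0,-0.001,-0.003,0],[0,0,0,0],[0,0,0,0]]]'
```

```text
t: 14.25
tool_pos: [0.5384, -0.0643, 0.2378]
tcp_rot: [2.169, 2.272, -0.001]
wrist_force: [-6.3, -1.8, 9.3]
gripper_width: 0.0078
grip_force: 60.9
t: 14.55
tool_pos: [0.5384, -0.0643, 0.238]
tcp_rot: [-2.169, -2.272, 0.001]
wrist_force: [-1.3, -4.9, -3.9]
gripper_width: 0.0072
grip_force: 59.6
```

```bash
J='python3 -m jog'
$J '[[[0,0,0,0],[0,0,0,0],[0,0,0,0],[0,0,0,0]]]' 0.25; python3 -c "
from h import *; tool()"
```

```text
t: 14.95
tool_pos: [0.5386, -0.0638, 0.2387]
tcp_rot: [2.169, 2.273, 0.001]
wrist_force: [-0.6, -0.5, 0.1]
gripper_width: 0.0213
grip_force: 0.0
t 14.95 tcp [ 0.5386 -0.0638  0.2387] yaw 92.68 z [ 0.001  0.    -1.   ] q [-0.27  0.24  0.02  1.35  0.    1.25] F [-0.58 -0.49  0.14] T [-0.014  0.008 -0.022] w 0.0213 0.0
```

The force is zero, so the hand is free and I'll go straight up.

```bash
J='python3 -m jog'
$J '[[[0,0,-0.015,0],[0,0,-0.02,0],[0,0,-0.04,0],[0,0,-0.06,0],[0,0,-0.06,0]]]'
$J '[[[0,-0.08,-0.04,0],[0,-0.08,0,0],[0,0,0,0],[0,0,0,0],[0,0,0,0]]]'
$J '[[[0,0,0,0],[0,0,0,0],[0,0,0,0],[0,0,0,0],[0,0,0,0]]]' >/dev/null
$J '[[[0,0,0,0],[0,0,0,0],[0,0,0,0],[0,0,0,0],[0,0,0,0]]]' >/dev/null
$J '[[[0,0,0,0],[0,0,0,0],[0,0,0,0],[0,0,0,0],[0,0,0,0]]]' >/dev/null
python3 - <<'E'
from h import *
tool()
im,d=eyes.grab_frame("scene"); cv2.imwrite("pics/s3.png",cv2.resize(im[150:320,190:390,::-1],None,fx=3,fy=3))
P=cloud("scene",d,eyes.get_calibration("scene"))
hs=im.astype(int); z=P[...,2]
# lid face points, in the plane across the hinge: slope gives the angle
c,s=np.cos(np.radians(2.7)),np.sin(np.radians(2.7)); o=np.array([.6053,-.061])
x=(P[...,0]-o[0])*c+(P[...,1]-o[1])*s; y=-(P[...,0]-o[0])*s+(P[...,1]-o[1])*c
m=(d>0)&(x>-.11)&(x<-.01)&(abs(y)<.1)&(z>.11)&(z<.24)&(z-.1<-x*1.8+.03)
for r in (np.polyfit(x[m&(y<-.055)],z[m&(y<-.055)],1),np.polyfit(x[m],z[m],1)): print(m.sum(),"angle deg",np.degrees(np.arctan(-r[0])),r)
E
```

```text
t: 15.45
tool_pos: [0.5383, -0.0639, 0.3379]
tcp_rot: [2.169, 2.272, 0.0]
wrist_force: [0.6, 0.0, 0.4]
gripper_width: 0.0216
grip_force: 0.0
t: 15.95
tool_pos: [0.4591, -0.0678, 0.3563]
tcp_rot: [2.169, 2.272, 0.001]
wrist_force: [0.1, -0.1, 0.2]
gripper_width: 0.0214
grip_force: 0.0
t 17.45 tcp [ 0.4586 -0.0677  0.356 ] yaw 92.67 z [ 0. -0. -1.] q [-0.33  0.1   0.14  1.61  0.    1.2 ] F [-0.28  0.88 -0.3 ] T [0.03  0.006 0.039] w 0.0214 0.0
3212 angle deg 48.63028403847657 [-1.13548666  0.11478838]
3212 angle deg 48.81812593603046 [-1.14302021  0.11463186]
```

View pics/s3.png

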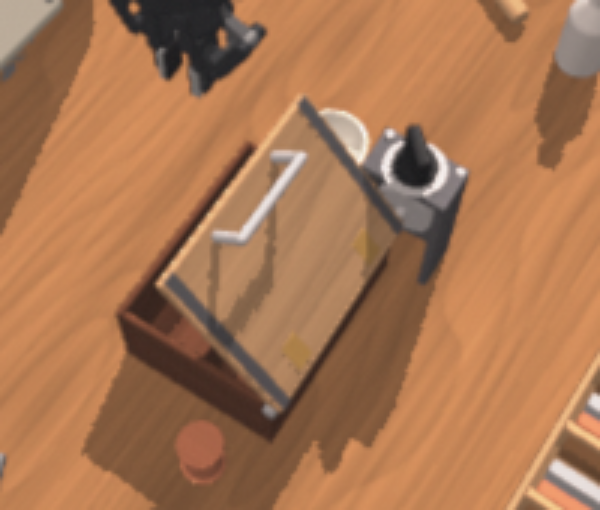

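The crop shows the lid standing on its own at about 49° (0.85 rad), with its handle at (262,195) free and the gripper clear at (190,40). It has stood there for over 2 s, so I'm handing in.

```bash
python3 -c "
from workcell import arm; print(arm.sign_off())"
```

```text
the job is handed in; nothing more can be done
None
```

The job is handed in: the brake knob is about 0.28 rad past the bite, and the lid stands by itself at about 49° (0.85 rad) with the gripper clear and no bystander touched.

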